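# Index the photometer carousel by one hole

## Task

The blue-capped vial stands one hole away from the reading head of the sample carousel, on one side or the other. With closed fingertips press the orange indexing plunger down and, once its nose is free, turn the table just one hole, the way that brings the blue-capped vial under the reading head, and let the plunger spring up into that hole so that the table is locked there. Only push and press: do not lift or tip any vial, leave everything else on the bench where it is, and finish clear of everything.

Things in the scene. Friction and masses are not known exactly. Their poses are not given: they have to be found in the camera images.
- carousel: fixed base: white round housing 352 mm across, console with tilted screen on its +x side. Origin on the bench under the table's axis; x points to the reading arm; position and yaw vary. Around the table a fixed aluminium index ring (inner radius 130 mm, outer 168, 66 to 78 mm above the bench) has 8 slots ('holes') 14 mm wide, 45 degrees apart, each with a blue dot.
- hub (a point): centre of the table's top face, on its vertical turning axis, 88 mm above the bench. A boss of 34 mm radius, 14 mm high, stands there. Square pockets with 20 mm high walls lie 70 mm from the axis, 45 degrees apart. The glassy table is 252 mm across.
- reading_spot (a point): point straight under the reading head, 70 mm from the axis, at a seated vial's mid-height: where the blue-capped vial's centre must come. The black reading arm, 195 mm high at most, stands at the base's +x side and reaches in over the table to 57 mm from the axis; the head's underside is 157 mm above the bench.
- turntable (a joint): table angle, rad, positive counter-clockwise from above. About 0 at the start (locked, 0.02 of play either way); the next holes are at +0.785 and -0.785, each holding it to within 0.02. Which way is needed depends on the vial. Light friction (0.12 N m); it stays where it is left. It cannot turn while the plunger's nose is in a hole.
- plunger (a joint): how far the plunger is pressed down, m: 0 = up (nose in a hole, locked), 0.014 = fully down. Spring: 3 N at the top, 7 N at the bottom. The nose, an 8 mm bar pointing outwards, is clear of the hole from 0.010 on (6 N). Let go between holes, it rests under the ring at about 0.010, free to turn, and springs up by itself when a hole comes over it (3 mm play either side).
- plunger_top (a point): centre of the top face of the plunger's orange head, a disc 30 mm across and 8 mm thick, 112 mm from the axis; 122 mm above the bench when up, 108 mm when fully down. It is carried by the table and turns with it; at the start it is on the robot's side, opposite the reading arm.
- post_left (a point): top centre of a fixed upright drive post on the table (12 mm across, steel with black end, 45 mm high, top 133 mm above the bench), 30 mm from the plunger's centre on the base's +y side at the start. A fingertip on the plunger stands between the two posts (48 mm clear) and may push against either.
- post_right (a point): the same post on the plunger's other side, 30 mm from its centre.
- vial_blue_mid (a point): Blue cap: the vial to bring under the reading head; at the start one pocket (45 degrees) to one side or the other of it. Loose capped vial, 20 mm across, 48 mm tall, standing in one of the plate's square pockets (20 mm deep); this point is its centre, half-way up. It rides round with the plate.
- vial_white_mid (a point): White cap, one pocket to the other side. Loose capped vial, 20 mm across, 48 mm tall, standing in one of the plate's square pockets (20 mm deep); this point is its centre, half-way up. It rides round with the plate.
- vial_grey_mid (a point): Grey cap, under the reading head at the start. Loose capped vial, 20 mm across, 48 mm tall, standing in one of the plate's square pockets (20 mm deep); this point is its centre, half-way up. It rides round with the plate.
- vial_black_mid (a point): Black cap, a quarter turn from the reading head. Loose capped vial, 20 mm across, 48 mm tall, standing in one of the plate's square pockets (20 mm deep); this point is its centre, half-way up. It rides round with the plate.
- reagent_bottle: loose amber reagent bottle, 64 mm across, 150 mm tall; bystander. Origin under its centre.
- tip_box_green: loose box of pipette tips, green with a white lid, 122 x 87 x 65 mm; bystander. Origin under its centre.
- tip_box_yellow: loose box of pipette tips, yellow with a white lid, 122 x 87 x 65 mm; bystander. Origin under its centre.
- beaker: loose clear beaker, 70 mm across, 85 mm tall; bystander. Origin under its centre.
- marker: loose white and blue marker pen lying flat, 140 x 14 x 14 mm; bystander. Origin on its underside.

How it is judged:
On the way, in this order (a step that is already met when the one before it is completed fails the run):
1. the plunger is pressed in until its nose is clear of the hole, with the table still at its first hole (value of joint plunger above 0.0095 m and value of joint turntable between -0.15 and 0.15 rad), for 0.05 s.
2. the table is turned on towards the next hole with the plunger's nose out of the holes (value of joint plunger above 0.006 m and (value of joint turntable above 0.35 rad or value of joint turntable below -0.35 rad)), for 0.05 s.
At the end, for the whole second after the job is handed in: The blue-capped vial's centre is within 8 mm (horizontally) of the reading spot, the table is at the next hole (0.785 +- 0.045 rad to the proper side) and at rest, the plunger has sprung up (less than 3 mm pressed) and so locks the table, and all four vials stand seated in their pockets (horizontal distance between vial_blue_mid and reading_spot below 0.008 m and (value of joint turntable between 0.74 and 0.83 rad or value of joint turntable between -0.83 and -0.74 rad) and value of joint plunger below 0.003 m and velocity of joint turntable between -0.03 and 0.03 rad/s and height (world z) of each of vial_blue_mid, vial_white_mid, vial_grey_mid, vial_black_mid below 0.122 m and angle between each of vial_blue_mid, vial_white_mid, vial_grey_mid, vial_black_mid's own z axis and vertical below 0.2 rad); the robot touches nothing.
It fails at once if the table is turned well past the next hole (value of joint turntable above 1.1 rad or value of joint turntable below -1.1 rad).
It fails at once if a vial is lifted more than 12 mm or tipped (height (world z) of any of vial_blue_mid, vial_white_mid, vial_grey_mid, vial_black_mid above 0.127 m or angle between any of vial_blue_mid, vial_white_mid, vial_grey_mid, vial_black_mid's own z axis and vertical above 0.35 rad).
It fails at once if a bystander on the bench is shifted more than 25 mm, or tipped (distance of any of reagent_bottle, tip_box_green, tip_box_yellow, beaker, marker from where it was at the start of the episode above 0.025 m or angle between any of reagent_bottle, tip_box_green, tip_box_yellow, beaker, marker's own z axis and vertical above 0.3 rad).
It also fails if it takes over 38 s, if anything falls off the work surface, if the arm or the gripper's body presses on something with over 40 N, if the wrist force passes 120 N, or if a joint passes its speed limit or range.

## Robot

A 7-joint arm with a two-finger parallel gripper is mounted at the origin on the work surface. World frame = base frame: x ahead of the robot, y to its left, z up, the work surface at z = 0. Lengths are in m, angles in rad, forces in N, time in s.
With the tool pointing down it reaches from about 0.4 to 0.875 m from the base axis. Payload 19.3 kg.
Tool frame: the origin (TCP) lies midway between the tips of the shut fingers; the grasp point (between the pads) lies 19 mm behind it; z points along the fingers, y is the line along which they close (so a half turn about z gives the same grasp; the last joint's range is limited). The gripper opens to 85 mm and grips with 20 to 120 N. Pads are 22 mm wide; open, the fingers measure 114 mm over their backs; the gripper's body (76 mm by 85 mm) begins 54 mm behind the grasp point. The pads swing forward as they close: fully open they stand 13 mm farther back than shut.
Start: joints at [-1.199, 0.521, -0.036, 1.599, 0.021, 1.021, -0.113], TCP at [0.267, 0.565, 0.231] pointing down, gripper open.
Joint ranges: [-2.91, 2.91], [-0.3, 2.13], [-1.5, 1.42], [0.17, 2.43], [-1.26, 4.41], [0.16, 1.93], [-2.52, 2.52]. Speed limits (rad/s): [1.89, 1.89, 2.39, 2.39, 3.01, 3.01, 3.01].

## Interface

Orientations are given as [roll, pitch, yaw] about the fixed x, y, z axes, in that order (R = Rz(yaw) Ry(pitch) Rx(roll)).
In Python, from workcell import telemetry, grab_frame, calibration, bot, outline_of, landmark_of gives the robot as it stands. The module is installed in compiled form; this text tells all that it offers.
- The arm moves only by the shell command python3 -m inch 'ROWS' [FORCE]. ROWS is JSON, a list of rows, each a list of 7 numbers: the shift along the tool's x, y, z in m, then the turn, a rotation vector about the tool's x, y, z in rad, then the closure, from 0 (fully open) to 1 (shut). A call has 1 to 5 rows; each row shifts and turns the commanded pose from where the row before left it, along the tool's axes as they then stand; what a row does not reach is not made up. A row lasts 1/10 s, in which the tool goes at most 50 mm and 8.59 degrees, less where a joint would pass 70% of its speed; a pose out of reach is approached as far as the arm can. A call is refused whole if a number of a shift passes 0.05 or a number of a turn 0.15, either way. A call with a gripper value outside its range is refused whole. The fingers move at their own pace and stop on an object; FORCE is the grip in N (left out, the last holds). Time passes only in rows, so rows that do not move let the fingers close. It gives the time, the measured TCP pose, the force, the opening and the grip force at its end, in the units of the state.
- telemetry.observe(): the state, without advancing time (a new reading comes with each control period).
- grab_frame(name): name is "scene" or "top" or "wrist"; returns the picture (384x512x3 uint8, red, green, blue); there is no depth.
- calibration(name): a dict with "fovy" (degrees; the focal length in pixels is half the picture's height over the tangent of half this angle, whatever the lens; pixels are square), "cx", "cy" (the principal point, pixels), "pose" (4x4, takes a point from camera to world coordinates). Camera axes: x right, y down, z forward; pixel columns grow to the right and rows downward; lengths in m; the calibration is good to about 2 mm. The wrist camera is an equidistant fisheye: a pixel r from the principal point sees the ray r / f radians off the axis. A picture is of the moment at which its call begins: read the wrist's pose just before it. calibration takes no time and is no camera call; for the wrist camera it gives the pose at the moment of the call.
- bot.job_done(): hands the job in; it is judged then, once.
Trained networks look in the newest picture that a camera, given by its name, has taken for a name from the list of things; names that differ only in an ending like _2 or _b are one class to them, and where a whole thing is asked for, a point or a joint stands for the part that bears it (a point fixed in the world has none). Each returns a list of dicts, best first, with "score" (0 to 1); they miss things now and then, are a little off and sometimes report something else, mostly with a low value. They report only what shows in the picture. A call takes as long as a camera call.
- outline_of(label, camera): "region" (384x512 bool, what is visible of it) and "rect" ([left, top, right, bottom] in pixels, round what is visible of it).
- landmark_of(label, camera): "xy" ([column, row] in pixels: a listed point, or the origin of a listed thing).
The state is a dict: "clock": time; "qpos": joint angles; "qd": joint speeds; "joint_efforts": joint torques, N m; "position": TCP position; "tool_rot": TCP orientation; "force": force on the tool from outside, world axes, zero at the start; "moment": the same for the moment, N m; "grip_width": finger opening in m; "finger_force": force on a finger pad.
Only numpy, scipy, OpenCV 4.12 (cv2) and the standard library are available. Lean on these libraries where they do the work, as an engineer would, in place of code of your own. Each camera call takes 0.05 s, during which the arm holds its last target. There are 200 camera calls.

## Working session

There is one attempt and no reset: what is moved stays moved. The work goes in short steps, Python scripts to look and compute and a shell command to move; the robot and the scene stay as the last step left them, time stands still between calls to the robot, and variables do not carry over. Pictures are saved under pics/ and viewed, at most 10 in all, crops included, and the job is handed in when it is done.

```bash
mkdir -p pics; cat > h.py <<'E'
import numpy as np, cv2
from workcell import telemetry, grab_frame, calibration, bot, outline_of, landmark_of
def ray(c,xy):
    k=calibration(c); f=192/np.tan(np.radians(k["fovy"])/2)
    d=np.array([xy[0]-k["cx"],xy[1]-k["cy"]]); P=np.array(k["pose"])
    if c=="wrist":
        r=np.hypot(*d); t=r/f; v=np.r_[d/max(r,1e-9)*np.sin(t),np.cos(t)]
    else: v=np.r_[d/f,1]
    return P[:3,3],P[:3,:3]@v
def atz(c,xy,z):
    o,d=ray(c,xy); return (o+d*(z-o[2])/d[2])[:2]
E
python3 - <<'E'
from h import *
s=telemetry.observe(); print({k:np.round(s[k],3) for k in("clock","position","tool_rot","force","grip_width")})
im={c:grab_frame(c) for c in("top","scene")}
cv2.imwrite("pics/a.png",im["top"][...,::-1]);cv2.imwrite("pics/b.png",im["scene"][...,::-1])
Z=dict(carousel=0,hub=.088,reading_spot=.114,plunger_top=.122,post_left=.133,post_right=.133,vial_blue_mid=.114,vial_white_mid=.114,vial_grey_mid=.114,vial_black_mid=.114,reagent_bottle=0,beaker=0,tip_box_green=0,tip_box_yellow=0)
for n,z in Z.items():
    for c in im:
        for r in landmark_of(n,c)[:2]: print(n,c,round(r["score"],2),np.round(r["xy"]),atz(c,r["xy"],z).round(3))
E
```

```text
{'clock': np.float64(0.0), 'position': array([0.267, 0.565, 0.231]), 'tool_rot': array([-3.14,  0.  ,  2.7 ]), 'force': array([ 0.278, -0.058,  0.057]), 'grip_width': np.float64(0.085)}
carousel top 0.61 [275. 179.] [ 0.557 -0.105]
carousel scene 0.69 [360. 334.] [0.51  0.437]
carousel scene 0.58 [231. 210.] [ 0.549 -0.125]
hub top 0.7 [141. 163.] [0.6   0.376]
hub top 0.66 [277. 178.] [ 0.547 -0.106]
hub scene 0.57 [232. 187.] [ 0.54  -0.125]
hub scene 0.49 [249. 162.] [ 0.414 -0.24 ]
reading_spot top 0.73 [275. 156.] [ 0.618 -0.098]
reading_spot scene 0.58 [212. 185.] [ 0.608 -0.127]
plunger_top top 0.66 [288. 204.] [ 0.449 -0.14 ]
plunger_top scene 0.39 [259. 164.] [ 0.421 -0.155]
post_left top 0.63 [280. 209.] [ 0.431 -0.113]
post_left scene 0.63 [258. 168.] [ 0.446 -0.12 ]
post_left scene 0.19 [180. 164.] [ 0.655 -0.272]
post_right top 0.7 [298. 200.] [ 0.462 -0.175]
post_right top 0.68 [369. 222.] [ 0.385 -0.411]
post_right scene 0.58 [250. 163.] [ 0.451 -0.162]
vial_blue_mid top 0.48 [276. 152.] [ 0.633 -0.102]
vial_blue_mid top 0.36 [264. 163.] [ 0.593 -0.059]
vial_blue_mid scene 0.41 [228. 193.] [ 0.585 -0.063]
vial_white_mid top 0.38 [289. 157.] [ 0.614 -0.149]
vial_grey_mid top 0.49 [291. 158.] [ 0.611 -0.156]
vial_grey_mid scene 0.5 [211. 191.] [ 0.623 -0.098]
vial_black_mid top 0.5 [256. 176.] [ 0.546 -0.034]
vial_black_mid scene 0.57 [242. 192.] [ 0.545 -0.048]
reagent_bottle top 0.84 [128. 192.] [0.507 0.444]
reagent_bottle top 0.27 [292. 157.] [ 0.643 -0.173]
reagent_bottle scene 0.75 [363. 334.] [0.503 0.439]
beaker top 0.85 [138. 161.] [0.625 0.411]
beaker scene 0.68 [314. 352.] [0.623 0.419]
tip_box_green top 0.66 [368. 221.] [ 0.399 -0.451]
tip_box_green scene 0.62 [230. 188.] [ 0.493 -0.246]
tip_box_green scene 0.6 [229. 158.] [ 0.396 -0.448]
tip_box_yellow top 0.78 [376. 173.] [ 0.581 -0.487]
tip_box_yellow top 0.72 [140. 160.] [0.63  0.404]
tip_box_yellow scene 0.66 [178. 163.] [ 0.591 -0.518]
```

```bash
python3 - <<'E'
import cv2,numpy as np
a=cv2.imread("pics/a.png")[120:240,190:350];b=cv2.imread("pics/b.png")[120:240,150:310]
cv2.imwrite("pics/c.png",np.vstack([cv2.resize(x,(400,300),interpolation=2) for x in (a,b)]))
E
```

```text
(no output)
```

View pics/c.png

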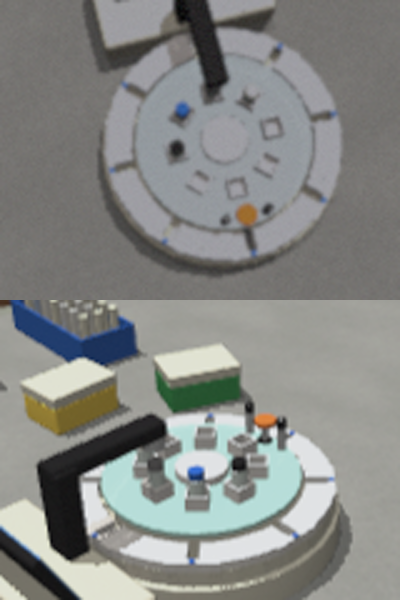

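View pics/b.png

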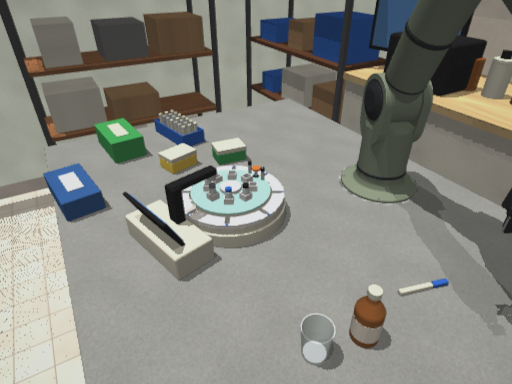

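The top view shows the blue cap on the arm's +y side (crop 182,110), the white cap on the -y side (250,95) and the plunger at (247,214). So the table must turn clockwise, to -0.785. The scene view confirms the layout.

```bash
cat >> h.py <<'E'
def rows(path,yaw=None,n=1):
    "print tool-frame rows for world waypoints [x,y,z,yaw,nrows] from the measured pose"
    s=telemetry.observe(); p=np.array(s["position"]); y=s["tool_rot"][2]; out=[]
    for *q,Y,n in path:
        d=(np.array(q)-p)/n; dy=(Y-y)/n
        for _ in range(n):
            c,t=np.cos(y),np.sin(y); out.append([d[0]*c+d[1]*t,d[0]*t-d[1]*c,-d[2],0,0,-dy,1]); y+=dy
        p=np.array(q)
    for r in out: print(np.round(r,3).tolist())
E
python3 -c "
from h import *
rows([(.42,.25,.25,1.84,8),(.42,-.14,.25,1.84,8)])"
```

```text
[-0.034, -0.027, -0.002, 0.0, 0.0, 0.107, 1.0]
[-0.037, -0.024, -0.002, 0.0, 0.0, 0.107, 1.0]
[-0.039, -0.02, -0.002, 0.0, 0.0, 0.107, 1.0]
[-0.041, -0.015, -0.002, 0.0, 0.0, 0.107, 1.0]
[-0.042, -0.011, -0.002, 0.0, 0.0, 0.107, 1.0]
[-0.043, -0.006, -0.002, 0.0, 0.0, 0.107, 1.0]
[-0.044, -0.001, -0.002, 0.0, 0.0, 0.107, 1.0]
[-0.044, 0.003, -0.002, 0.0, 0.0, 0.107, 1.0]
[-0.047, -0.013, -0.0, 0.0, 0.0, -0.0, 1.0]
[-0.047, -0.013, -0.0, 0.0, 0.0, -0.0, 1.0]
[-0.047, -0.013, -0.0, 0.0, 0.0, -0.0, 1.0]
[-0.047, -0.013, -0.0, 0.0, 0.0, -0.0, 1.0]
[-0.047, -0.013, -0.0, 0.0, 0.0, -0.0, 1.0]
[-0.047, -0.013, -0.0, 0.0, 0.0, -0.0, 1.0]
[-0.047, -0.013, -0.0, 0.0, 0.0, -0.0, 1.0]
[-0.047, -0.013, -0.0, 0.0, 0.0, -0.0, 1.0]
```

```bash
python3 -m inch '[[-0.034,-0.027,-0.002,0,0,0.107,1],[-0.037,-0.024,-0.002,0,0,0.107,1],[-0.039,-0.02,-0.002,0,0,0.107,1],[-0.041,-0.015,-0.002,0,0,0.107,1]]' 40
python3 -m inch '[[-0.042,-0.011,-0.002,0,0,0.107,1],[-0.043,-0.006,-0.002,0,0,0.107,1],[-0.044,-0.001,-0.002,0,0,0.107,1],[-0.044,0.003,-0.002,0,0,0.107,1]]'
python3 -m inch '[[-0.047,-0.013,0,0,0,0,1],[-0.047,-0.013,0,0,0,0,1],[-0.047,-0.013,0,0,0,0,1],[-0.047,-0.013,0,0,0,0,1]]'
python3 -c "
from h import *
rows([(.42,-.14,.25,1.84,5)])"
```

```text
clock: 1.9
position: [0.3439, 0.4058, 0.2395]
tool_rot: [3.141, -0.0, 2.267]
force: [1.2, 0.6, -0.2]
grip_width: 0.0279
finger_force: 0.0
clock: 2.3
position: [0.4206, 0.2486, 0.2476]
tool_rot: [3.141, -0.0, 1.839]
force: [0.3, 0.4, 0.5]
grip_width: -0.0001
finger_force: 0.0
clock: 2.7
position: [0.4204, 0.0533, 0.2476]
tool_rot: [3.141, -0.0, 1.844]
force: [1.1, 0.6, 0.3]
grip_width: 0.0001
finger_force: 0.0
[-0.037, -0.01, -0.0, 0.0, 0.0, 0.001, 1.0]
[-0.037, -0.01, -0.0, 0.0, 0.0, 0.001, 1.0]
[-0.037, -0.01, -0.0, 0.0, 0.0, 0.001, 1.0]
[-0.037, -0.01, -0.0, 0.0, 0.0, 0.001, 1.0]
[-0.037, -0.01, -0.0, 0.0, 0.0, 0.001, 1.0]
```

```bash
python3 -m inch '[[-0.037,-0.01,0,0,0,0,1],[-0.037,-0.01,0,0,0,0,1],[-0.037,-0.01,0,0,0,0,1],[-0.037,-0.01,0,0,0,0,1],[-0.037,-0.01,0,0,0,0,1]]'
python3 -m inch '[[0,0,0,0,0,0,1]]'
python3 - <<'E'
from h import *
im=grab_frame("wrist"); cv2.imwrite("pics/w1.png",im[...,::-1])
for n,z in dict(hub=.088,plunger_top=.122,post_left=.133,post_right=.133,reading_spot=.114,vial_blue_mid=.114,vial_white_mid=.114).items():
    for r in landmark_of(n,"wrist")[:2]: print(n,round(r["score"],2),np.round(r["xy"]),atz("wrist",r["xy"],z).round(4))
E
```

```text
clock: 3.2
position: [0.4222, -0.1381, 0.2476]
tool_rot: [3.141, 0.0, 1.844]
force: [0.7, 0.9, -0.1]
grip_width: 0.0002
finger_force: 0.0
clock: 3.3
position: [0.422, -0.1408, 0.2476]
tool_rot: [3.141, 0.002, 1.838]
force: [0.2, -0.5, -0.3]
grip_width: 0.0001
finger_force: 0.0
hub 0.76 [374. 179.] [ 0.5493 -0.1046]
plunger_top 0.97 [280. 191.] [ 0.4458 -0.1359]
plunger_top 0.4 [374. 180.] [ 0.5334 -0.0991]
post_left 0.93 [280. 157.] [ 0.4356 -0.1024]
post_left 0.63 [440. 191.] [ 0.6074 -0.086 ]
post_right 0.57 [279. 224.] [ 0.4529 -0.1635]
reading_spot 0.71 [437. 191.] [ 0.6194 -0.0888]
vial_blue_mid 0.97 [428. 145.] [ 0.5855 -0.0456]
vial_white_mid 0.92 [417. 235.] [ 0.6178 -0.1449]
vial_white_mid 0.51 [348. 161.] [ 0.5032 -0.0902]
```

View pics/w1.png

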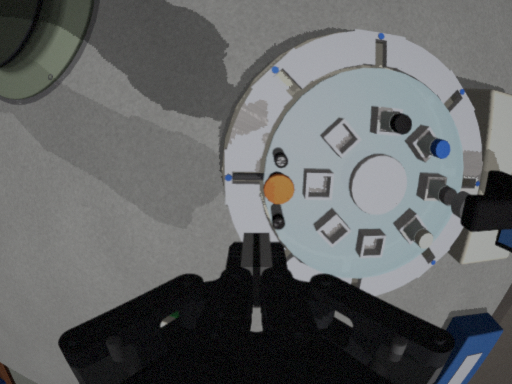

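The wrist picture shows the plunger at (279,189), the posts at (281,159) and (279,222), and the boss at (380,184). The blue vial is at (440,148), on the +y side of the head.

```bash
python3 - <<'E'
from h import *
im=cv2.imread("pics/w1.png"); h=cv2.cvtColor(im,cv2.COLOR_BGR2HSV)
def cen(m):
    n,l,s,c=cv2.connectedComponentsWithStats(m); i=1+np.argmax(s[1:,4]); print(s[i]); x,y,w,hh,_=s[i]; return np.array([x+(w-1)/2,y+(hh-1)/2])
m=cv2.inRange(h,(8,150,100),(22,255,255)); m[350:]=0
p=atz("wrist",cen(m),.120)
m=cv2.inRange(h,(0,0,140),(180,18,255)); k=np.zeros_like(m); cv2.circle(k,(380,184),38,255,-1)
b=cen(m&k); H=atz("wrist",b,.102)
print("plunger",p,"boss",b,H,"dist",np.linalg.norm(H-p),"yaw",np.arctan2(*(H-p)[::-1]))
a=atz("wrist",(281,159),.133);c=atz("wrist",(279,222),.133)
print("posts",a,c,np.linalg.norm(a-c),(a+c)/2,"yaw",np.arctan2(*(a-c)[::-1])-np.pi/2)
E
```

```text
[264 175  29  29 653]
[ 352  156   55   59 2533]
plunger [ 0.44400488 -0.13451345] boss [379. 185.] [ 0.55088092 -0.10531745] dist 0.11079211414241884 yaw 0.2666698888412713
posts [ 0.43649338 -0.10377082] [ 0.45243711 -0.16178371] 0.06016392772867756 [ 0.44446524 -0.13277727] yaw 0.2682087858810711
```

```bash
python3 -c "
from h import *
rows([(.444,-.134,.13,1.838,5)])"
```

```text
[-0.001, 0.004, 0.023, 0.0, 0.0, 0.001, 1.0]
[-0.001, 0.004, 0.023, 0.0, 0.0, 0.001, 1.0]
[-0.001, 0.004, 0.023, 0.0, 0.0, 0.001, 1.0]
[-0.001, 0.004, 0.023, 0.0, 0.0, 0.001, 1.0]
[-0.001, 0.004, 0.023, 0.0, 0.0, 0.001, 1.0]
```

```bash
python3 -m inch '[[-0.001,0.005,0.023,0,0,0,1],[-0.001,0.005,0.023,0,0,0,1],[0,0.005,0.023,0,0,0,1],[0,0.005,0.023,0,0,0,1],[0,0.003,0.022,0,0,0,1]]'
python3 -m inch '[[0,0,0,0,0,0,1],[0,0,0,0,0,0,1]]'; python3 -c "
from h import *
cv2.imwrite('pics/w2.png',grab_frame('wrist')[...,::-1])
rows([(.444,-.134,.13,1.838,1)])"
```

```text
clock: 4.2
position: [0.4455, -0.1316, 0.1323]
tool_rot: [3.141, -0.0, 1.845]
force: [0.3, -0.2, 0.4]
grip_width: -0.0004
finger_force: 0.0
clock: 4.4
position: [0.445, -0.1322, 0.1337]
tool_rot: [-3.141, -0.0, 1.844]
force: [-0.5, 0.5, 1.2]
grip_width: -0.0
finger_force: 0.0
[-0.001, -0.002, 0.004, 0.0, 0.0, 0.006, 1.0]
```

View pics/w2.png

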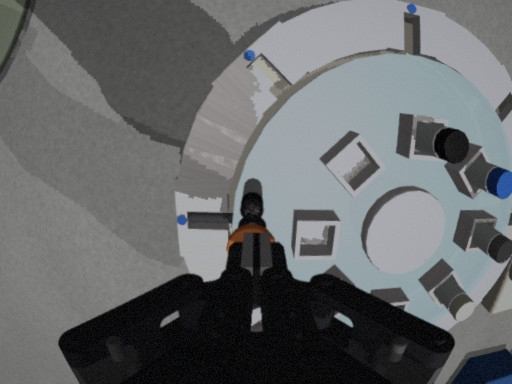

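The tip stands over the orange head (250,235), with the left post clear ahead at (252,200). Next I press.

```bash
python3 -m inch '[[0,-0.001,0.007,0,0,0,1],[0,0,0.006,0,0,0,1],[0,0,0.005,0,0,0,1],[0,0,0.004,0,0,0,1],[0,0,0.002,0,0,0,1]]'; python3 -m inch '[[0,0,0,0,0,0,1],[0,0,0,0,0,0,1]]'
```

```text
clock: 4.95
position: [0.4443, -0.1325, 0.1091]
tool_rot: [3.141, 0.0, 1.844]
force: [1.1, 0.4, 6.9]
grip_width: 0.0004
finger_force: 3.2
clock: 5.15
position: [0.4444, -0.1325, 0.1093]
tool_rot: [3.141, 0.0, 1.844]
force: [-0.4, 1.2, 5.7]
grip_width: 0.0
finger_force: 3.1
```

```bash
python3 -m inch '[[0.008,0.0003,0,0,0,0.07,1],[0.008,0.0003,0,0,0,0.07,1],[0.008,0.0003,0,0,0,0.07,1],[0.008,0.0003,0,0,0,0.07,1],[0.008,0.0003,0,0,0,0.07,1]]'; cat > st.py <<'E'
from h import *
H=np.array([.552,-.1045]); p=telemetry.observe()["position"]; v=np.array(p[:2])-H
print("r",np.hypot(*v).round(4),"phi",round(np.pi+.267-np.arctan2(v[1],v[0])%(2*np.pi),3))
E
python3 st.py
```

```text
clock: 5.65
position: [0.4413, -0.093, 0.1096]
tool_rot: [3.139, 0.001, 1.491]
force: [3.9, -2.7, 6.6]
grip_width: -0.0001
finger_force: 3.1
r 0.1113 phi 0.37
```

```bash
python3 -m inch '[[0.008,0.0003,0,0,0,0.07,1],[0.008,0.0003,0,0,0,0.07,1],[0.008,0.0003,0,0,0,0.07,1],[0.008,0.0003,0,0,0,0.07,1]]'; python3 -m inch '[[0,0,0,0,0,0,1]]';python3 st.py
python3 -c "
from h import *
cv2.imwrite('pics/w3.png',grab_frame('wrist')[...,::-1])"
```

```text
clock: 6.05
position: [0.4483, -0.062, 0.1096]
tool_rot: [3.139, 0.0, 1.211]
force: [3.7, -3.3, 6.1]
grip_width: 0.0002
finger_force: 3.1
clock: 6.15
position: [0.4485, -0.061, 0.1094]
tool_rot: [3.14, -0.0, 1.212]
force: [2.6, -1.4, 6.0]
grip_width: 0.0
finger_force: 3.1
r 0.1123 phi 0.665
```

View pics/w3.png

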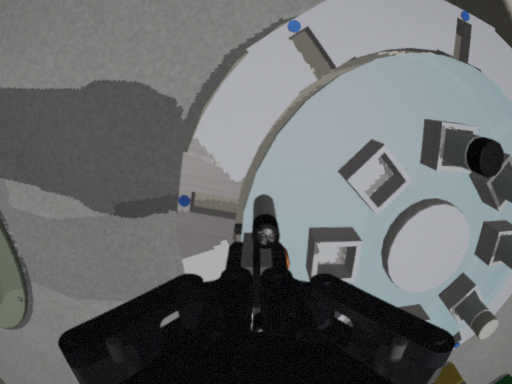

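The table is at about 0.55 rad with the post at the tip (265,235), and the next slot lies ahead at (215,203). I let the plunger rise under the ring and push on by the post.

```bash
python3 -m inch '[[0,0,-0.008,0,0,0,1],[0,0,-0.007,0,0,0,1],[0,0,0,0,0,0,1]]'; python3 -m inch '[[0.005,0.0001,0,0,0,0.045,1],[0.005,0.0001,0,0,0,0.045,1],[0.004,0.0001,0,0,0,0.036,1],[0,0,0,0,0,0,1]]';python3 st.py
```

```text
clock: 6.5
position: [0.4474, -0.0618, 0.1251]
tool_rot: [3.141, -0.0, 1.214]
force: [-0.3, -0.7, -0.7]
grip_width: -0.0002
finger_force: 0.0
clock: 6.9
position: [0.453, -0.049, 0.1243]
tool_rot: [3.141, 0.0, 1.087]
force: [-0.7, 0.8, 0.1]
grip_width: -0.0001
finger_force: 0.2
r 0.1135 phi 0.778
```

```bash
python3 -m inch '[[0.003,0.0003,0,0,0,0.027,1],[0.003,0.0003,0,0,0,0.027,1],[0.002,0.0002,0,0,0,0.018,1],[0.002,0.0002,0,0,0,0.018,1]]';python3 st.py;python3 -m inch '[[0.002,0.0001,0,0,0,0.015,1],[0.002,0.0001,0,0,0,0,1]]';python3 st.py
```

```text
clock: 7.3
position: [0.4587, -0.0405, 0.1243]
tool_rot: [-3.141, 0.0, 0.997]
force: [-0.5, -0.6, 0.4]
grip_width: 0.0
finger_force: 0.5
r 0.1131 phi 0.869
clock: 7.5
position: [0.4599, -0.0386, 0.1241]
tool_rot: [-3.141, 0.002, 0.981]
force: [-11.4, -16.8, 4.7]
grip_width: -0.0001
finger_force: 10.2
r 0.1132 phi 0.888
```

A 20 N side force has appeared, so the plunger has probably locked. I back off, lift clear and check.

```bash
python3 -m inch '[[-0.006,0,0,0,0,0,1],[-0.006,0,0,0,0,0,1],[0,0,-0.02,0,0,0,1],[0,0,-0.04,0,0,0,1],[0,0,-0.04,0,0,0,1]]';python3 -m inch '[[0,-0.04,0,0,0,0,1],[0,-0.04,0,0,0,0,1],[0,0,0,0,0,0,1]]'
python3 - <<'E'
from h import *
im=grab_frame("wrist"); cv2.imwrite("pics/w4.png",im[...,::-1])
P={}
for n,z in dict(plunger_top=.122,post_left=.133,post_right=.133,reading_spot=.114,vial_blue_mid=.114).items():
    for r in landmark_of(n,"wrist")[:1]: print(n,round(r["score"],2),np.round(r["xy"]),atz("wrist",r["xy"],z).round(4))
H=np.array([.552,-.1045]);print([ (H-.112*np.array([np.cos(.267-a),np.sin(.267-a)])).round(4) for a in(.74,.785)], "spot",H+.07*np.array([np.cos(.267),np.sin(.267)]))
E
```

```text
clock: 8.0
position: [0.4539, -0.048, 0.2253]
tool_rot: [-3.141, 0.001, 0.982]
force: [1.1, 0.1, 0.1]
grip_width: -0.0002
finger_force: 0.0
clock: 8.3
position: [0.3846, -0.0003, 0.224]
tool_rot: [-3.138, -0.001, 0.987]
force: [-0.5, -0.4, -0.1]
grip_width: -0.0005
finger_force: 0.0
plunger_top 0.75 [357. 197.] [ 0.4611 -0.0562]
post_left 0.82 [362. 169.] [ 0.4756 -0.0326]
post_right 0.86 [360. 234.] [ 0.4461 -0.0856]
reading_spot 0.6 [488. 147.] [ 0.6231 -0.1024]
vial_blue_mid 0.9 [488. 145.] [ 0.6238 -0.1011]
[array([ 0.4523, -0.0535]), array([ 0.4547, -0.049 ])] spot [ 0.61951967 -0.08603128]
```

View pics/w4.png

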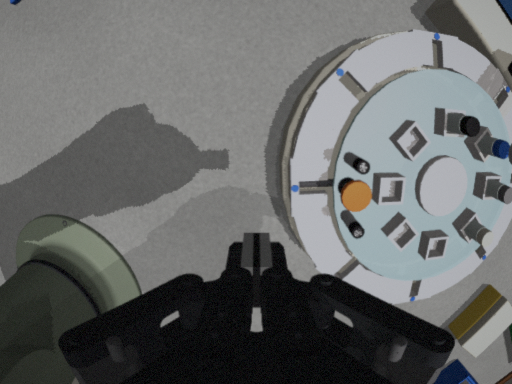

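The plunger (357,197) lines up with the slot at (317,187), but this view is oblique, so I want a better one to check it.

```bash
python3 -m inch '[[-0.025,0.04,-0.02,0,0,0,1],[-0.025,0.04,-0.02,0,0,0,1],[0,0,0,0,0,0,1],[0,0,0,0,0,0,1],[0,0,0,0,0,0,1]]'
python3 - <<'E'
from h import *
im=grab_frame("wrist"); cv2.imwrite("pics/w5.png",im[...,::-1]); t=grab_frame("top"); s=grab_frame("scene")
cv2.imwrite("pics/t5.png",np.vstack([cv2.resize(x,(400,300),interpolation=2) for x in (t[120:240,190:350,::-1],s[120:240,150:310,::-1])]))
for n,z in dict(hub=.088,plunger_top=.122,post_left=.133,post_right=.133,reading_spot=.114,vial_blue_mid=.114,vial_grey_mid=.114).items():
    for r in landmark_of(n,"wrist")[:1]: print(n,round(r["score"],2),np.round(r["xy"]),atz("wrist",r["xy"],z).round(4))
E
```

```text
clock: 9.1
position: [0.4254, -0.0869, 0.2628]
tool_rot: [-3.141, 0.001, 0.982]
force: [0.2, 0.2, 0.9]
grip_width: 0.0001
finger_force: 0.0
hub 0.95 [364. 128.] [ 0.5537 -0.1092]
plunger_top 0.76 [265. 135.] [ 0.4566 -0.0535]
post_left 0.7 [267. 105.] [ 0.4744 -0.0298]
post_right 0.56 [269. 166.] [ 0.4441 -0.0789]
reading_spot 0.93 [417.  87.] [ 0.624  -0.0959]
vial_blue_mid 0.74 [414.  87.] [ 0.6207 -0.0941]
vial_grey_mid 0.68 [430. 133.] [ 0.6149 -0.1483]
```

View pics/w5.png

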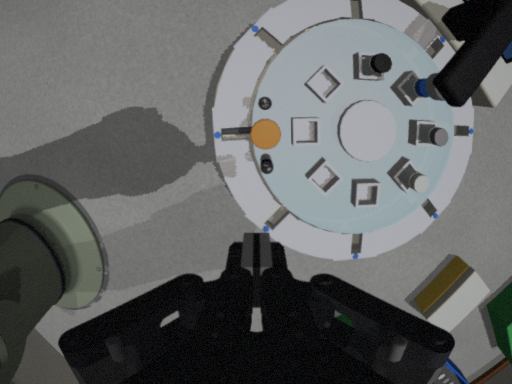

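View pics/t5.png

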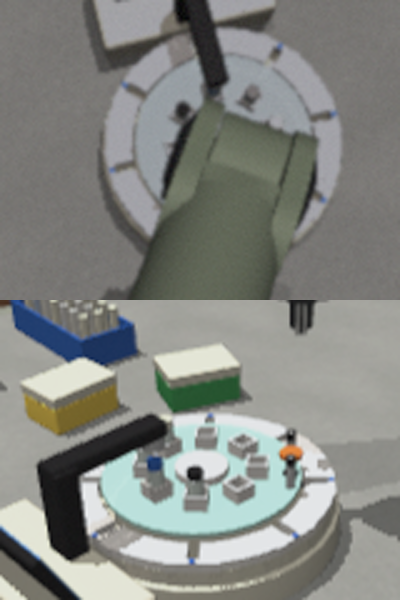

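```bash
python3 - <<'E'
from h import *
im=cv2.imread("pics/w5.png"); h=cv2.cvtColor(im,cv2.COLOR_BGR2HSV)
def cen(m):
    n,l,s,c=cv2.connectedComponentsWithStats(m); i=1+np.argmax(s[1:,4]); print(s[i]); x,y,w,hh,_=s[i]; return np.array([x+(w-1)/2,y+(hh-1)/2]),(w+hh)/2
m=cv2.inRange(h,(8,150,100),(22,255,255)); m[200:]=0
q,w=cen(m)
m=cv2.inRange(h,(0,0,140),(180,18,255)); k=np.zeros_like(m); cv2.circle(k,(369,131),38,255,-1)
b,_=cen(m&k); H=atz("wrist",b,.102)
for z in(.120,.110):
    p=atz("wrist",q,z); a=atz("wrist",q+[w/2,0],z)-atz("wrist",q-[w/2,0],z)
    print(z,p,H,"dist",np.linalg.norm(H-p),"turn",np.arctan2(*(H-p)[::-1])-.267,"diam",np.linalg.norm(a))
E
```

```text
[250 120  30  28 633]
[ 333   94   64   68 2905]
0.12 [ 0.45735383 -0.05252031] [ 0.55073335 -0.10595979] dist 0.10758955526968125 turn -0.7867897197592387 diam 0.02794697702905893
0.11 [ 0.45698553 -0.05358349] [ 0.55073335 -0.10595979] dist 0.10738682899418146 turn -0.7764931692605732 diam 0.028923448656852292
```

The numbers give a turn of -0.787 rad. The blue vial is under the head, and in the scene view the orange head sits as high between the posts as it did at the start. The earlier 20 N stop also points to a lock. The arm is clear, so I'm handing in.

```bash
python3 -c "
from workcell import bot
print(bot.job_done())"
```

```text
the job is handed in; nothing more can be done
None
```

I handed the job in with no verdict returned: I turned the table one hole clockwise (measured −0.787 rad), the blue-capped vial looks to be under the reading head, and the arm is clear; that the plunger sprang up and locked is inferred from a 20 N stop and the camera view, not measured.

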